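# Open the ratchet jaw of the sharpening-stone holder

## Robot

A 7-joint arm with a two-finger parallel gripper is mounted at the origin on a cart in front of the work surface, level with it; the furniture and walls round the work are solid. World frame = base frame: x ahead of the robot, y to its left, z up, the work surface at z = 0. Lengths are in m, angles in rad, forces in N, time in s.
With the tool pointing down it reaches from about 0.425 to 0.875 m from the base axis. Payload 9.9 kg.
Tool frame: the origin (TCP) lies at the very end of the fingers, on their centre line; the grasp point (between the pads) lies env.grip_depth behind it (env.grip_depth is the distance from the TCP to the grasp point, in m); y points along the fingers, z is the direction in which the jaws open and shut, and the axes are right-handed (so a half turn about y gives the same grasp; the last joint's range is limited). The gripper opens to 85 mm and grips with 20 to 120 N. Pads are 22 mm wide; open, the fingers measure 114 mm over their backs; the gripper's body (76 mm by 85 mm) begins 54 mm behind the grasp point. The pads swing forward as they close: fully open they stand 13 mm farther back than shut.
Start: joints at [1.085, 0.576, 0.025, 1.437, -0.015, 1.129, -0.057], TCP at [0.264, -0.621, 0.231] pointing down, gripper open.
Joint ranges: [-2.76, 2.76], [-0.34, 2.15], [-1.52, 1.57], [0.19, 2.46], [-1.09, 4.23], [0.17, 1.99], [-2.82, 2.82]. Speed limits (rad/s): [2.22, 2.22, 3.01, 3.01, 3.14, 3.14, 3.14].

## Interface

Orientations are given as [roll, pitch, yaw] about the fixed x, y, z axes, in that order (R = Rz(yaw) Ry(pitch) Rx(roll)).
In Python, from plant import env, imaging gives the robot as it stands. The module is installed in compiled form; this text tells all that it offers.
- The arm moves only by the shell command python3 -m creep 'ROWS' [OPENING] [FORCE]. ROWS is JSON, a list of rows, each a list of 2 entries, a list of its own where there are three numbers: the shift along the tool's x, y, z in cm, then the turn, a rotation vector about the tool's x, y, z in degrees. In form: [[[x, y, z], [ax, ay, az]], ...]. A call has exactly 10 rows; each row is the pose to reach, as a shift and turn from the pose commanded when the call began, along the tool's axes at that moment; what a row does not reach only later rows make up. A row lasts 1/12 s, in which the tool goes at most 41.7 mm and 7.16 degrees, less where a joint would pass 70% of its speed; a pose out of reach is approached as far as the arm can. A call with a gripper value outside its range is refused whole. OPENING is the finger opening in cm, from 0 to 8.54, set as the call begins (- or left out, the last holds). The fingers move at their own pace and stop on an object; FORCE is the grip in N (left out, the last holds). Time passes only in rows, so rows that repeat a pose let the fingers close, or fill a call up. It gives the time, the measured TCP pose, the force and the opening at its end, in the units of the state.
- env.observe(): the state, without advancing time (a new reading comes with each control period).
- imaging.read_camera(name): name is "side" or "top"; returns (picture, depth): 480x640x3 uint8, red, green, blue; 480x640 float32, m along the optical axis (not along the pixel's ray), 0 where there is no reading.
- imaging.camera_model(name): a dict with "vertical_fov" (degrees; the focal length in pixels is half the picture's height over the tangent of half this angle, whatever the lens; pixels are square), "cx", "cy" (the principal point, pixels), "pose" (4x4, takes a point from camera to world coordinates). Camera axes: x right, y up, looking along -z (the intrinsics and any distortion apply to the point x, -y, -z); pixel columns grow to the right and rows downward; lengths in m; the calibration is good to about 2 mm. A picture is of the moment at which its call begins. camera_model takes no time and is no camera call.
- env.hand_in(): hands the job in, once; it reports no verdict.
The state is a dict: "time": time; "q": joint angles; "joint_velocities": joint speeds; "joint_torque": joint torques, N m; "position": TCP position; "tool_rot": TCP orientation; "ft_force": force on the tool from outside, world axes, zero at the start; "moment": the same for the moment, N m; "opening": opening from 0.0 (shut) to 1.0 (fully open).
Only numpy, scipy, OpenCV 4.12 (cv2) and the standard library are available. Lean on these libraries where they do the work, as an engineer would, in place of code of your own. Each camera call takes 0.05 s, during which the arm holds its last target. There are 200 camera calls.

## Task

Open the sharpening-stone holder so that the stone can go in next: with a fingertip press the red release on its sliding jaw and, keeping it pressed, push the jaw back along the bar as far as it goes, against the end post, then let go so that the release springs up again. Nothing is to be gripped or lifted: leave the holder standing where it is and the stone and the other things untouched.

Things in the scene. Friction and masses are not known exactly. Their poses are not given: they have to be found in the camera images.
- holder: Sharpening-stone holder, loose, about 2.5 kg: dark steel bar 330 mm long, 36 mm wide, ratchet teeth on top, rubber feet (92 mm across). Origin: on the table under the bar's middle. x axis: along the bar from the fixed jaw (x -165 to -149 mm, 38 mm high) to the end post (x 151 to 165 mm, 42 mm high); 'back' is +x; z up. A sideways push of 12 N or more can make it slide.
- jaw (a joint): Sliding jaw (grey carriage 125 mm long, 55 mm wide, 74 mm high at its rear housing) along the bar, m: 0 nearest the fixed jaw, grows as it goes back, hard stop at 0.130 by the end post (fully open). Starts between 0 and 0.07. Unlocked it slides with 2 to 4 N and stays put. With the release up the ratchet stops it going back, after up to 10 mm of play.
- release (a joint): Red release lever on the sliding jaw, rad: 0 up (up to 0.11 if the pawl sits on a tooth), 0.22 pressed to its stop. Above 0.13 the jaw is free; let go, it springs up and locks. Pivot 37 mm behind the push wall, 32 mm above the table. To the stop: 12 mm and 4 N at the pad's middle, 8 mm and 6 N near the wall.
- release_pad (a point): Middle of the top of the lever's red thumb pad, 50 mm above the table when up. The pad is 33 mm along the bar, 36 mm across, open on three sides; it ends 1 mm short of the push wall. Nothing in front of it on the jaw is higher than 38 mm. Moves with jaw and lever.
- push_wall (a point): Middle of the upright front face of the jaw's rear housing, right behind the red pad, facing the fixed jaw: 54 mm wide, from 51 to 75 mm above the table, so a fingertip pressing the pad can push against it. The point is 63 mm up, 17.5 mm back from the pad's middle. Moves with the jaw.
- jaw_face (a point): Middle of the rubber clamping face of the sliding jaw, 30 mm above the table, 48 mm in front of the push wall.
- stone: Bystander, loose: tan and grey two-grit sharpening stone, 50x150x26 mm; origin under its middle on the table. Leave alone.
- ramekin_1: Bystander, loose: small stainless sauce cup, 65x65x37 mm; origin under its middle on the table. Leave alone.
- tape_1: Bystander, loose: roll of beige tape, 98x97x25 mm; origin under its middle on the table. Leave alone.
- spice_jar_1: Bystander, loose: spice jar with red cap, 45x45x106 mm; origin under its middle on the table. Leave alone.
- timer: Bystander, loose: round white kitchen timer, 66x66x53 mm; origin under its middle on the table. Leave alone.

How it is judged:
On the way, in this order (a step that is already met when the one before it is completed fails the run):
1. the release is pressed down while the jaw still stands where it was (value of joint release above 0.12 rad and value of joint jaw below 0.085 m), for 0.1 s.
2. the jaw has been pushed fully back (value of joint jaw above 0.122 m), for 0.1 s.
At the end, for the whole second after the job is handed in: The jaw stands within 8 mm of its rear stop (joint above 0.122), the release has sprung up (below 0.06 rad), the holder stands at rest, upright and within 35 mm of where it was, and every bystander lies within 20 mm of where it was (value of joint jaw above 0.122 m and value of joint release below 0.06 rad and distance of holder from where it was at the start of the episode below 0.035 m and height (world z) of holder below 0.008 m and angle between holder's own z axis and vertical below 0.05 rad and linear speed of holder below 0.02 m/s and distance of each of stone, ramekin_1, tape_1, spice_jar_1, timer from where it was at the start of the episode below 0.02 m); the robot touches nothing.
It fails at once if the holder is shoved more than 35 mm, lifted or tipped (distance of holder from where it was at the start of the episode above 0.035 m or height (world z) of holder above 0.012 m or angle between holder's own z axis and vertical above 0.12 rad).
It fails at once if a bystander is moved more than 20 mm or lifted (distance of any of stone, ramekin_1, tape_1, spice_jar_1, timer from where it was at the start of the episode above 0.02 m).
It fails at once if an upright bystander is tipped (angle between any of stone, ramekin_1, tape_1, spice_jar_1, timer's own z axis and vertical above 0.25 rad).
It also fails if it takes over 35 s, if anything falls off the work surface, if the arm or the gripper's body presses on something with over 40 N, if the wrist force passes 120 N, or if a joint passes its speed limit or range.

## Working session

There is one attempt and no reset: what is moved stays moved. The work goes in short steps, Python scripts to look and compute and a shell command to move; the robot and the scene stay as the last step left them, time stands still between calls to the robot, and variables do not carry over. Pictures are saved under pics/ and viewed, about 8 in all and at most 12, crops included, and the job is handed in when it is done.

```bash
mkdir -p pics; cat > h.py <<'E'
from plant import env, imaging
import numpy as np, cv2
def cam(n):
    p,d=imaging.read_camera(n); m=imaging.camera_model(n); return p,d,m
def pts(d,m):
    f=240/np.tan(np.radians(m["vertical_fov"])/2)
    v,u=np.mgrid[0:480,0:640]
    P=np.stack([(u-m["cx"])/f*d,-(v-m["cy"])/f*d,-d],-1)
    T=np.array(m["pose"]); return P@T[:3,:3].T+T[:3,3]
E
python3 - <<'E'
from h import *
for n in("top","side"):
    p,d,m=cam(n); cv2.imwrite(f"pics/{n}0.png",p[...,::-1]); print({k:np.round(v,3).tolist() if not isinstance(v,str) else v for k,v in m.items()},(d>0).mean())
    np.savez(n+"0.npz",p=p,d=d)
    W=pts(d,m); hsv=cv2.cvtColor(p,cv2.COLOR_RGB2HSV)
    r=((hsv[...,0]<8)|(hsv[...,0]>172))&(hsv[...,1]>130)&(hsv[...,2]>60)
    k,l,s,c=cv2.connectedComponentsWithStats(r.astype(np.uint8))
    for i in range(1,k):
        if s[i,4]>30:
            w=W[(l==i)&(d>0)]; print(s[i],c[i].round(1),np.median(w,0).round(4),w.min(0).round(3),w.max(0).round(3))
print(env.observe(),env.grip_depth)
E
```

```text
{'vertical_fov': 56.033, 'cx': 322.268, 'cy': 241.023, 'pose': [[-0.027, 0.993, -0.118, 0.538], [-1.0, -0.027, 0.006, 0.036], [0.003, 0.118, 0.993, 0.913], [0.0, 0.0, 0.0, 1.0]]} 0.995888671875
[374 162  23  23 316] [385.1 173. ] [ 0.7577 -0.0872  0.1069] [ 0.735 -0.109  0.1  ] [ 0.778 -0.068  0.111]
[348 271  17  19 304] [356.2 280.1] [ 0.5642 -0.0329  0.0452] [ 0.547 -0.049  0.013] [ 0.583 -0.017  0.05 ]
{'vertical_fov': 54.71, 'cx': 324.1, 'cy': 248.38, 'pose': [[0.965, 0.179, -0.193, 0.473], [-0.262, 0.596, -0.759, -0.615], [-0.021, 0.783, 0.621, 0.604], [0.0, 0.0, 0.0, 1.0]]} 0.99595703125
[428  12  24  31 343] [439.1  27. ] [1.0109 0.4024 0.3409] [1.008 0.348 0.32 ] [1.015 0.456 0.364]
[399 257  27  26 472] [412.2 270.7] [ 0.7527 -0.1017  0.104 ] [ 0.734 -0.114  0.086] [ 0.777 -0.069  0.108]
[281 284  24  19 313] [292.6 293.3] [ 0.562  -0.0348  0.0435] [ 0.545 -0.051  0.017] [0.58  0.009 0.047]
{'time': 0.1, 'q': array([ 1.08520939,  0.57641287,  0.02482474,  1.43782398, -0.01501999,
        1.12902371, -0.05650189]), 'joint_velocities': array([ 0.00077649, -0.00192921,  0.00053452, -0.00162212, -0.00055754,
        0.0010545 ,  0.00134356]), 'joint_torque': array([ 5.48733689e-03, -7.67309618e+01,  2.25823984e+00, -2.86605048e+01,
        1.60191738e-02,  8.81895045e-03, -3.29897159e-05]), 'position': array([ 0.26383034, -0.62085384,  0.23055203]), 'tool_rot': array([-1.57227981e+00, -4.44798255e-05, -2.73976467e+00]), 'ft_force': array([ 0.27655289, -0.72878423, -0.87054915]), 'moment': array([ 0.04424824, -0.01723316, -0.06302289]), 'opening': 0.9964215361625619} 0.0187
```

View pics/top0.png

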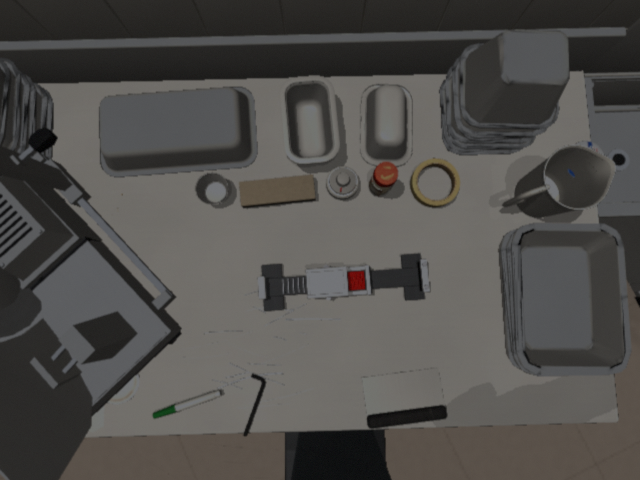

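View pics/side0.png

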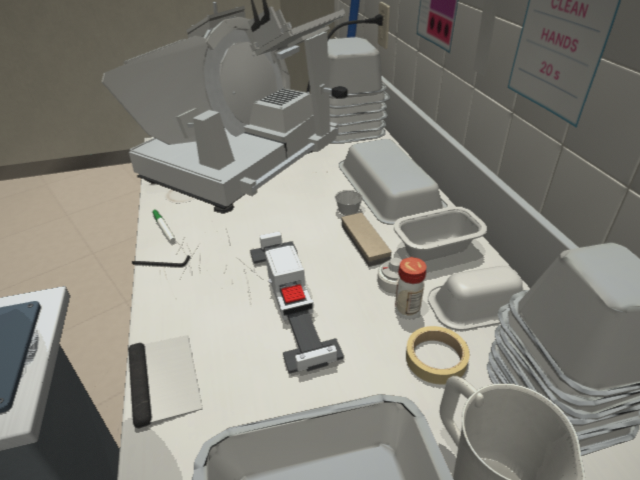

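The top view shows the holder at px (258–430, 280) with the red pad at (357, 280). The large block at px 307–347 should be the rear housing, which would put "back" at image left (+y). I'll check this with heights.

```bash
python3 - <<'E'
from h import *
z=np.load("top0.npz"); d,p=z["d"],z["p"]; m=imaging.camera_model("top"); W=pts(d,m)
for u in range(256,436,4):
    print(u,[tuple((W[v,u]*1000).round().astype(int)) for v in (274,281)],end=' ' if u%8 else '\n')
def box(n,sel):
    w=W[sel]; r=cv2.minAreaRect((w[:,:2]*1000).astype(np.float32)); print(n,len(w),r)
R=np.zeros((480,640),bool); R[245:315,250:440]=1
box("housing",R&(W[...,2]>.066)); 
box("low",R&(W[...,2]>.01))
hsv=cv2.cvtColor(p,cv2.COLOR_RGB2HSV)
r=R&((hsv[...,0]<8)|(hsv[...,0]>172))&(hsv[...,1]>130)&(W[...,2]>.04); box("pad",r); print(W[r].mean(0))
E
```

```text
256 [(np.int64(583), np.int64(165), np.int64(1)), (np.int64(569), np.int64(165), np.int64(0))]
260 [(np.int64(538), np.int64(36), np.int64(913)), (np.int64(567), np.int64(151), np.int64(44))] 264 [(np.int64(582), np.int64(147), np.int64(15)), (np.int64(567), np.int64(144), np.int64(43))]
268 [(np.int64(582), np.int64(139), np.int64(17)), (np.int64(568), np.int64(138), np.int64(24))] 272 [(np.int64(582), np.int64(132), np.int64(13)), (np.int64(567), np.int64(131), np.int64(21))]
276 [(np.int64(581), np.int64(124), np.int64(14)), (np.int64(567), np.int64(123), np.int64(17))] 280 [(np.int64(581), np.int64(116), np.int64(14)), (np.int64(567), np.int64(115), np.int64(22))]
284 [(np.int64(582), np.int64(109), np.int64(2)), (np.int64(567), np.int64(108), np.int64(19))] 288 [(np.int64(581), np.int64(101), np.int64(0)), (np.int64(567), np.int64(99), np.int64(24))]
292 [(np.int64(581), np.int64(93), np.int64(0)), (np.int64(566), np.int64(92), np.int64(20))] 296 [(np.int64(581), np.int64(85), np.int64(1)), (np.int64(566), np.int64(84), np.int64(22))]
300 [(np.int64(581), np.int64(77), np.int64(
[... 2914 characters left out ...]
559), np.int64(-158), np.int64(32))] 424 [(np.int64(572), np.int64(-165), np.int64(38)), (np.int64(559), np.int64(-165), np.int64(38))]
428 [(np.int64(574), np.int64(-182), np.int64(0)), (np.int64(559), np.int64(-173), np.int64(37))] 432 [(np.int64(573), np.int64(-189), np.int64(3)), (np.int64(559), np.int64(-188), np.int64(4))]
housing 1279 ((560.4866333007812, 24.364334106445312), (55.062225341796875, 77.00457000732422), 2.525516986846924)
low 5114 ((561.8781127929688, -8.772079467773438), (91.67636108398438, 330.50048828125), 2.695960760116577)
pad 299 ((560.777099609375, -6.221164703369141), (35.945438385009766, 87.60199737548828), 5.876623630523682)
[ 0.56351291 -0.0328163   0.04811316]
```

Heights confirm it: the 75 mm housing spans y −14 to +63, the fixed jaw is at y −165 and the end post at +150. Back is therefore +y (yaw ≈ 92.6°), the jaw is at about 0.05, and the wall is at about (0.562, −0.0145). I'm going above the pad with the fingers shut.

```bash
python3 -m creep '[[[-1.5,0,-1.3],[0,-2,0]],[[-4,0.3,-3.4],[0,-6,0]],[[-7,0.8,-5.9],[0,-10,0]],[[-10,1.4,-8.4],[0,-14,0]],[[-13,2,-11],[0,-18,0]],[[-16,2.6,-13.5],[0,-22,0]],[[-19,3.2,-16],[0,-26,0]],[[-22,3.8,-18.6],[0,-30,0]],[[-25,4.4,-21.1],[0,-34,0]],[[-27,5,-22.8],[0,-37,0]]]' 0 20
python3 - <<'E'
from h import *
from scipy.spatial.transform import Rotation as Ro
o=env.observe(); R=Ro.from_euler('xyz',o['tool_rot']); T=np.array([.563,-.0285,.115])
print(R.inv().apply(T-o['position'])*100, np.degrees((R.inv()*Ro.from_euler('xyz',[-np.pi/2,0,np.radians(-87.4)])).as_rotvec()),o['q'])
E
```

```text
time: 0.93
position: [0.4248, -0.3019, 0.181]
tool_rot: [-1.571, 0.001, -2.087]
ft_force: [0.7, 0.1, -0.1]
opening: 0.001
[-30.58903299   6.64606383  -1.4801113 ] [-9.39807040e-03 -3.21857200e+01 -8.20748574e-02] [ 0.66699989  0.40739607 -0.19424068  1.90427919  0.1010338   0.83951829
 -0.09567717]
```

```bash
python3 -m creep '[[[-3.5,0.7,-0.2],[0,-4,0]],[[-7,1.4,-0.3],[0,-8,0]],[[-10.5,2.2,-0.5],[0,-12,0]],[[-14,3,-0.7],[0,-16,0]],[[-17.5,3.8,-0.8],[0,-20,0]],[[-21,4.5,-1],[0,-24,0]],[[-24.5,5.3,-1.2],[0,-28,0]],[[-28,6.1,-1.4],[0,-31,0]],[[-30,6.5,-1.5],[0,-32.2,0]],[[-30.6,6.6,-1.5],[0,-32.2,0]]]'
python3 - <<'E'
from h import *
from scipy.spatial.transform import Rotation as Ro
ims=[]
for n in("top","side"):
    p,d,m=cam(n); W=pts(d,m); c=p[200:330,230:450] if n=="top" else p[190:380,200:400]
    ims.append(cv2.resize(c,(400,300),interpolation=cv2.INTER_CUBIC)[...,::-1])
    if n=="side":
        R=np.zeros((480,640),bool); R[220:390,230:360]=1
        hs=cv2.cvtColor(p,cv2.COLOR_RGB2HSV)
        r=R&((hs[...,0]<8)|(hs[...,0]>172))&(hs[...,1]>130); w=W[r]; print(len(w),np.median(w,0),w.min(0),w.max(0))
cv2.imwrite("pics/c1.png",np.hstack(ims))
o=env.observe(); print(o['position'],o['tool_rot'],o['ft_force'],o['time'])
E
```

```text
time: 1.77
position: [0.5642, -0.0284, 0.1143]
tool_rot: [-1.571, 0.003, -1.525]
ft_force: [1.4, 0.4, 0.6]
opening: -0.001
309 [ 0.56182913 -0.03535473  0.0433868 ] [ 0.472895   -0.61526267  0.01781769] [0.58007588 0.0057554  0.60439735]
[ 0.56322707 -0.03197019  0.11472782] [-1.57175926e+00  5.54551248e-04 -1.53015723e+00] [-1.36923838 -1.49205987  0.38670835] 1.8667
```

View pics/c1.png

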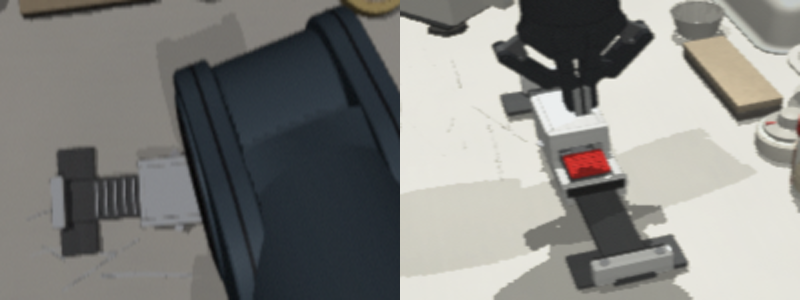

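```bash
python3 -m creep '[[[0,1,0],[0,0,0]],[[0,2,0],[0,0,0]],[[0,3,0],[0,0,0]],[[0,4,0],[0,0,0]],[[0,4.8,0],[0,0,0]],[[0,5.3,0],[0,0,0]],[[0,5.5,0],[0,0,0]],[[0,5.5,0],[0,0,0]],[[0,5.5,0],[0,0,0]],[[0,5.5,0],[0,0,0]]]'
python3 - <<'E'
from h import *
p,d,m=cam("side"); W=pts(d,m)
cv2.imwrite("pics/c2.png",cv2.resize(p[230:330,240:350],(770,700)[:2] if 0 else (660,600),interpolation=cv2.INTER_CUBIC)[...,::-1])
o=env.observe(); print(o['position'],o['tool_rot'],o['ft_force'],o['time'])
for v in range(258,290,3): print(v,[tuple(int(a) for a in (W[v,u]*1000).round()) for u in range(278,306,4)])
E
```

```text
time: 2.7
position: [0.5635, -0.0332, 0.0607]
tool_rot: [-1.57, -0.0, -1.532]
ft_force: [0.4, 0.4, -0.3]
opening: 0.002
[ 0.5635626  -0.03320511  0.06075711] [-1.56995752e+00 -1.22580159e-05 -1.53202363e+00] [ 0.57975021 -0.21838003  0.79565744] 2.75
258 [(551, 31, 73), (547, -52, 140), (554, -52, 138), (572, 26, 72), (568, -41, 126), (573, -50, 132), (580, -51, 131)]
261 [(543, -28, 116), (548, -43, 127), (553, -50, 131), (560, -51, 130), (568, -41, 120), (573, -47, 123), (582, -38, 114)]
264 [(542, -35, 115), (549, -35, 113), (553, -49, 123), (560, -47, 120), (567, -44, 116), (573, -45, 115), (581, -41, 110)]
267 [(540, -44, 116), (547, -42, 113), (553, -45, 114), (560, -46, 113), (567, -43, 109), (573, -46, 110), (581, -39, 102)]
270 [(540, -48, 113), (547, -41, 105), (553, -45, 107), (559, -45, 106), (567, -40, 100), (573, -46, 103), (585, -14, 74)]
273 [(539, -45, 104), (550, -12, 73), (552, -47, 103), (559, -44, 99), (566, -44, 96), (573, -40, 92), (585, -12, 65)]
276 [(542, -15, 71), (549, -14, 69), (552, -42, 92), (559, -43, 92), (565, -44, 90), (573, -39, 84), (585, -13, 59)]
279 [(542, -15, 65), (549, -14, 62), (552, -41, 84), (558, -43, 85), (565, -42, 82), (572, -40, 78), (584, -15, 53)]
282 [(541, -14, 57), (548, -14, 55), (552, -40, 77), (558, -44, 79), (565, -44, 77), (572, -40, 71), (584, -13, 45)]
285 [(541, -15, 51), (552, 17, 19), (551, -41, 71), (557, -43, 71), (564, -43, 69), (575, -18, 44), (584, -11, 36)]
288 [(540, -15, 43), (546, -20, 46), (553, -20, 45), (558, -38, 60), (563, -45, 65), (573, -28, 47), (581, -26, 43)]
```

View pics/c2.png

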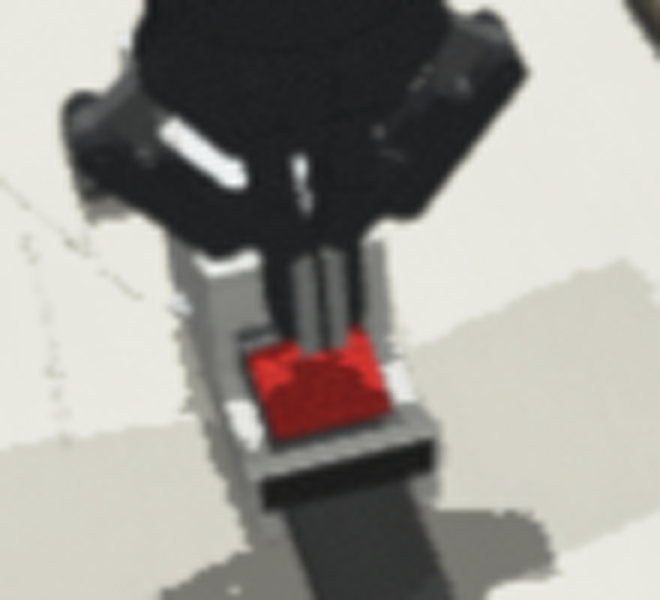

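Wall at y −14 is confirmed. The fingertip (y −44 to −22) is over the red pad with about 8 mm to the wall. Pressing now.

```bash
python3 -m creep '[[[0,0.5,0],[0,0,0]],[[0,0.9,0],[0,0,0]],[[0,1.2,0],[0,0,0]],[[0,1.4,0],[0,0,0]],[[0,1.6,0],[0,0,0]],[[0,1.75,0],[0,0,0]],[[0,1.85,0],[0,0,0]],[[0,1.9,0],[0,0,0]],[[0,1.9,0],[0,0,0]],[[0,1.9,0],[0,0,0]]]'
```

```text
time: 3.58
position: [0.5631, -0.0334, 0.0414]
tool_rot: [-1.571, -0.0, -1.532]
ft_force: [-1.6, -2.4, 3.2]
opening: 0.002
```

```bash
python3 -m creep '[[[-0.3,0,0],[0,0,0]],[[-0.6,0,0],[0,0,0]],[[-0.9,0,0],[0,0,0]],[[-1.2,0,0],[0,0,0]],[[-1.6,0,0],[0,0,0]],[[-2,0,0],[0,0,0]],[[-2.4,0,0],[0,0,0]],[[-2.8,0,0],[0,0,0]],[[-3,0,0],[0,0,0]],[[-3,0,0],[0,0,0]]]'
python3 - <<'E'
from h import *
p,d,m=cam("side")
cv2.imwrite("pics/c3.png",cv2.resize(p[190:380,210:380],(537,600),interpolation=cv2.INTER_CUBIC)[...,::-1])
W=pts(d,m); w=W[W[...,2]>-1]
for n,bx in(("fixedjaw",(slice(335,385),slice(280,350))),):
    s=W[bx].reshape(-1,3); s=s[(s[:,2]>.033)&(s[:,2]<.045)]; print(n,s.mean(0),len(s))
o=env.observe(); print(o['position'],o['ft_force'])
E
```

```text
time: 4.42
position: [0.5619, -0.0021, 0.0412]
tool_rot: [-1.571, 0.001, -1.531]
ft_force: [-2.4, 0.1, 3.6]
opening: -0.0
fixedjaw [ 0.56939916 -0.16715537  0.03679087] 369
[ 0.56212823 -0.00221135  0.04130069] [-2.71041092 -0.21775156  2.89471865]
```

View pics/c3.png

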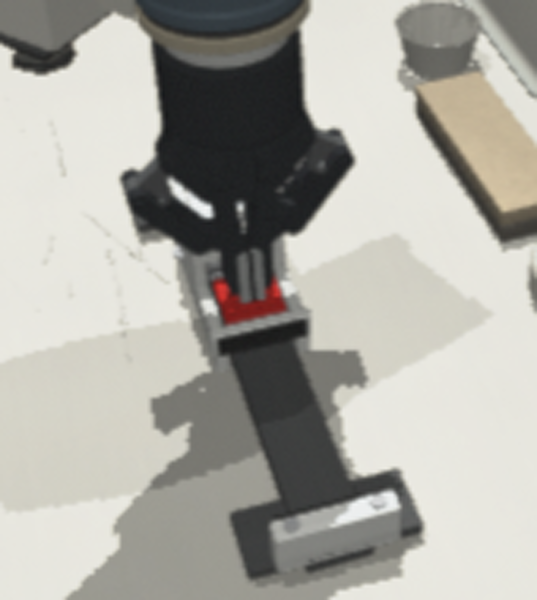

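The side view shows the jaw moving back with the pad pressed. The fixed jaw is at about px (316, 357), apparently unmoved. Next I'll compare its position numerically and push on.

```bash
python3 - <<'E'
from h import *
z=np.load("side0.npz"); W=pts(z["d"],imaging.camera_model("side"))
s=W[335:385,280:350].reshape(-1,3); s=s[(s[:,2]>.033)&(s[:,2]<.045)]; print(s.mean(0),len(s))
E
python3 -m creep '[[[-0.3,0,0],[0,0,0]],[[-0.7,0,0],[0,0,0]],[[-1.1,0,0],[0,0,0]],[[-1.5,0,0],[0,0,0]],[[-1.9,0,0],[0,0,0]],[[-2.3,0,0],[0,0,0]],[[-2.7,0,0],[0,0,0]],[[-3.1,0,0],[0,0,0]],[[-3.5,0,0],[0,0,0]],[[-3.8,0,0],[0,0,0]]]'
```

```text
[ 0.56921531 -0.16738247  0.03669066] 382
time: 5.3
position: [0.5604, 0.0353, 0.0413]
tool_rot: [-1.571, 0.0, -1.532]
ft_force: [-3.3, -2.7, 4.4]
opening: -0.002
```

The holder hasn't moved (0.2 mm) and pushing takes about 3 N. The stop is expected near y = 0.054, so I'll slow down.

```bash
python3 -m creep '[[[-0.2,0,0],[0,0,0]],[[-0.4,0,0],[0,0,0]],[[-0.6,0,0],[0,0,0]],[[-0.8,0,0],[0,0,0]],[[-1,0,0],[0,0,0]],[[-1.2,0,0],[0,0,0]],[[-1.35,0,0],[0,0,0]],[[-1.45,0,0],[0,0,0]],[[-1.55,0,0],[0,0,0]],[[-1.6,0,0],[0,0,0]]]'
python3 - <<'E'
from h import *
p,d,m=cam("top"); W=pts(d,m)
cv2.imwrite("pics/c4.png",cv2.resize(p[240:320,240:340],(700,560),interpolation=cv2.INTER_CUBIC)[...,::-1])
for v in(278,283,288): print([tuple(int(a) for a in (W[v,u]*1000).round()[1:]) for u in range(256,290,1)])
E
```

```text
time: 6.13
position: [0.561, 0.0498, 0.0416]
tool_rot: [-1.569, -0.001, -1.533]
ft_force: [-0.4, -5.2, 5.1]
opening: -0.0
[(100, 459), (99, 460), (98, 461), (97, 461), (95, 463), (94, 464), (93, 464), (92, 465), (36, 913), (90, 467), (89, 466), (88, 468), (87, 469), (86, 469), (85, 469), (84, 470), (83, 470), (82, 470), (81, 471), (80, 464), (79, 467), (78, 467), (77, 468), (76, 467), (75, 471), (74, 472), (73, 473), (72, 472), (71, 474), (70, 476), (69, 476), (68, 478), (67, 478), (66, 480)]
[(165, 2), (98, 467), (97, 467), (96, 470), (95, 469), (94, 471), (93, 470), (92, 471), (91, 471), (89, 473), (88, 473), (87, 474), (86, 473), (85, 474), (84, 475), (83, 474), (82, 475), (81, 477), (80, 478), (79, 476), (78, 476), (78, 469), (77, 470), (76, 472), (75, 471), (74, 472), (73, 475), (72, 475), (71, 477), (69, 479), (68, 481), (67, 483), (66, 484), (65, 486)]
[(166, 0), (164, 0), (156, 39), (95, 474), (94, 474), (93, 475), (92, 476), (91, 477), (90, 476), (89, 476), (88, 476), (87, 479), (86, 478), (85, 479), (84, 478), (83, 479), (82, 479), (81, 479), (80, 481), (79, 482), (78, 480), (77, 481), (76, 480), (76, 474), (75, 475), (74, 476), (73, 477), (71, 480), (70, 484), (69, 486), (68, 486), (67, 487), (66, 489), (65, 491)]
```

View pics/c4.png

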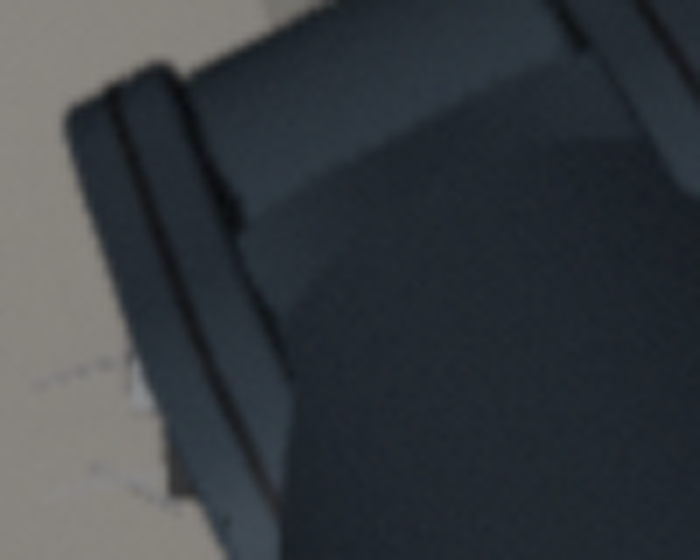

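The top camera is blocked by the arm here, so I'll go by force, creeping forward 3 mm.

```bash
python3 -m creep '[[[-0.05,0,0],[0,0,0]],[[-0.1,0,0],[0,0,0]],[[-0.15,0,0],[0,0,0]],[[-0.2,0,0],[0,0,0]],[[-0.25,0,0],[0,0,0]],[[-0.3,0,0],[0,0,0]],[[-0.3,0,0],[0,0,0]],[[-0.3,0,0],[0,0,0]],[[-0.3,0,0],[0,0,0]],[[-0.3,0,0],[0,0,0]]]'
python3 - <<'E'
from h import *
p,d,m=cam("side"); W=pts(d,m)
s=W[335:385,280:350].reshape(-1,3); s=s[(s[:,2]>.033)&(s[:,2]<.045)]; print(s.mean(0),len(s))
o=env.observe(); print(o['position'],o['ft_force'])
E
```

```text
time: 7.02
position: [0.5611, 0.0524, 0.0418]
tool_rot: [-1.569, -0.001, -1.533]
ft_force: [0.5, -6.3, 6.2]
opening: -0.002
[ 0.56906458 -0.16729959  0.03680591] 379
[0.56108388 0.05244654 0.04176087] [-0.2731916  -7.22143513  6.14917531]
```

```bash
python3 -m creep '[[[-0.05,0,0],[0,0,0]],[[-0.1,0,0],[0,0,0]],[[-0.15,0,0],[0,0,0]],[[-0.2,0,0],[0,0,0]],[[-0.25,0,0],[0,0,0]],[[-0.25,0,0],[0,0,0]],[[-0.25,0,0],[0,0,0]],[[-0.25,0,0],[0,0,0]],[[-0.25,0,0],[0,0,0]],[[-0.25,0,0],[0,0,0]]]'
python3 - <<'E'
from h import *
p,d,m=cam("side"); W=pts(d,m)
s=W[335:385,280:350].reshape(-1,3); s=s[(s[:,2]>.033)&(s[:,2]<.045)]; print(s.mean(0),len(s))
o=env.observe(); print(o['position'],o['ft_force'])
cv2.imwrite("pics/c5.png",cv2.resize(p[180:330,210:350],(560,600),interpolation=cv2.INTER_CUBIC)[...,::-1])
hs=cv2.cvtColor(p,cv2.COLOR_RGB2HSV)
r=((hs[...,0]<8)|(hs[...,0]>172))&(hs[...,1]>130)&(W[...,2]<.06)&(W[...,0]<.62)&(W[...,2]>0); w=W[r]; print(len(w),np.percentile(w,[2,50,98],axis=0))
E
```

```text
time: 7.9
position: [0.5611, 0.0536, 0.0418]
tool_rot: [-1.569, -0.003, -1.535]
ft_force: [1.1, -11.4, 7.1]
opening: 0.001
[ 0.56934821 -0.16720286  0.03675831] 377
[0.56106776 0.05359516 0.04177046] [  0.28736143 -11.67572319   6.55231216]
190 [[0.54214876 0.02950253 0.03315412]
 [0.55648035 0.0417573  0.03726092]
 [0.57517695 0.05827149 0.04149494]]
```

y = 0.0536 is the predicted stop, and the force rose sharply to 11.6 N with the holder unmoved, so the jaw is against its stop. I'll relieve 2 mm, then lift straight up so the lever springs up.

```bash
python3 -m creep '[[[0.1,0,0],[0,0,0]],[[0.2,0,0],[0,0,0]],[[0.2,-0.3,0],[0,0,0]],[[0.2,-0.8,0],[0,0,0]],[[0.2,-1.5,0],[0,0,0]],[[0.2,-2.5,0],[0,0,0]],[[0.2,-4,0],[0,0,0]],[[0.2,-6,0],[0,0,0]],[[0.2,-8.5,0],[0,0,0]],[[0.2,-11,0],[0,0,0]]]' && python3 -m creep '[[[2,-0.5,0],[0,0,0]],[[5,-1,0],[0,0,0]],[[8,-1.5,0],[0,0,0]],[[11,-2,0],[0,0,0]],[[14,-2,0],[0,0,0]],[[17,-2,0],[0,0,0]],[[20,-2,0],[0,0,0]],[[23,-2,0],[0,0,0]],[[25,-2,0],[0,0,0]],[[26,-2,0],[0,0,0]]]'
python3 - <<'E'
from h import *
ims=[]
for n in("top","side"):
    p,d,m=cam(n); W=pts(d,m); ims.append(cv2.resize(p,(400,300))[...,::-1] if n=="top" else cv2.resize(p[190:380,200:400],(400,300))[...,::-1])
    hs=cv2.cvtColor(p,cv2.COLOR_RGB2HSV)
    r=((hs[...,0]<8)|(hs[...,0]>172))&(hs[...,1]>130)&(W[...,2]<.06)&(W[...,0]<.62)&(W[...,2]>0.03); w=W[r]; print(n,len(w),np.percentile(w,[2,50,98],axis=0))
    if n=="top":
        R=np.zeros((480,640),bool); R[245:315,250:440]=1
        for t in (.01,.066):
            w=W[R&(W[...,2]>t)&(W[...,2]<.09)]; print(cv2.minAreaRect((w[:,:2]*1000).astype(np.float32)))
    else:
        s=W[335:385,280:350].reshape(-1,3); s=s[(s[:,2]>.033)&(s[:,2]<.045)]; print(s.mean(0),len(s))
cv2.imwrite("pics/c6.png",np.hstack(ims))
E
```

```text
time: 8.78
position: [0.56, 0.0555, 0.1525]
tool_rot: [-1.57, 0.002, -1.531]
ft_force: [0.9, 0.1, 1.0]
opening: 0.001
time: 9.62
position: [0.5703, -0.2085, 0.1715]
tool_rot: [-1.569, -0.001, -1.535]
ft_force: [-0.4, 0.3, -0.7]
opening: -0.0
top 317 [[0.54319865 0.0315684  0.04777674]
 [0.56013888 0.04769812 0.05092563]
 [0.57631087 0.06302061 0.05400057]]
((561.89404296875, -8.668838500976562), (91.93536376953125, 329.8826599121094), 2.7031376361846924)
((556.6749267578125, 102.74786376953125), (54.953914642333984, 76.8840103149414), 2.7857742309570312)
side 17 [[0.56928996 0.02906272 0.04568546]
 [0.57220699 0.03392275 0.04901934]
 [0.57579313 0.03968229 0.05036052]]
[ 0.56907962 -0.16722988  0.03661759] 381
```

View pics/c6.png

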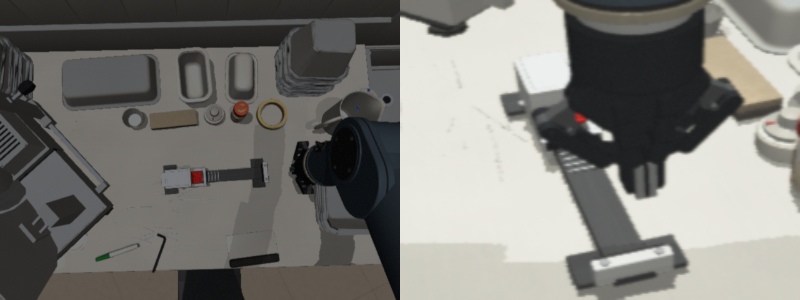

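The jaw housing moved 78.4 mm and its rear edge is within about 1 mm of the end post. The pad is at 50–51 mm, which is fully up, the holder moved about 0.1 mm, and the arm is clear. Handing in.

```bash
python3 -c "
from plant import env
print(env.hand_in())"
```

```text
the job is handed in; nothing more can be done
None
```

The holder is open and the job is handed in; it reported no verdict. With shut fingers I pressed the red release, kept it down while pushing the jaw back to its end stop, then lifted off so the lever could spring up.

- **Jaw:** the housing moved 78.4 mm, and its rear edge is about 1 mm from the end post, so the joint is at roughly 0.129 m. At the stop the push force rose to about 11.6 N, just under the 12 N at which the holder can slide.
- **Release:** the pad's measured height is 50–51 mm, which matches fully up.
- **Holder:** it moved about 0.1 mm.
- **Bystanders:** they look undisturbed in the final picture, but I did not measure their positions.
- **Robot:** it was clear of everything at about 10 s.

No check failed. The top camera was blocked by the arm during the push, so I found the stop by force and the side camera, and confirmed it from above afterwards.

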